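# Take the lid off the wide fastener bin and park it in the rack

## Task

The wide lidded bin on the fastener counter is due for refilling. Raise its lid on the hinge until it stands vertical, lift it straight up off the hinge pins, and set it down upright, hinge edge down and handle up, on the floor of the empty front slot of the lid rack before letting go.

Things in the scene. Friction and masses are not known exactly. Their poses are not given: they have to be found in the camera images.
- lid_bar (a point): Middle of the round steel handle bar (12 mm thick, 68 mm clear between its arms, along y) of the wide bin's loose grey lid, 0.22 kg, plate 128 deep x 168 wide x 6 mm. The bar lies in the lid's plane, 40 mm clear of its front edge, 83 mm above the counter when shut, and can turn in the grip. Lid axes: x from handle to hinge (down when vertical), y along the hinge, z out of its upper face.
- lid_knuckles (a point): Middle of the same lid's hinge line, 198 mm from lid_bar along lid x; same axes. Two U-shaped knuckles, 20 mm thick, 55 mm either side, each with an 11 mm slot open to +x, sit over the pins; they end 16 mm beyond this point, so the upright lid's lower end is 16 mm below it. Vertical, the lid sinks 4 mm onto the pins; raised 25 mm it is free. Shut, a rib stops it sliding forward.
- pin_mid (a point): Midway between the two 8 mm hinge pins behind the wide bin, on their axis, 83 mm above the counter. The bin is fixed, blue plastic, 120 deep x 160 wide x 80 mm high, its centre 88 mm along -x from here. Axes: x from its front (handle side, facing the robot) to the hinge, y along the pins, z up. A similar lidded bin only 100 mm wide is a bystander.
- slot (a point): Centre of the floor of the empty front slot of the fixed aluminium lid rack, 6 mm above the counter. x across the slot (away from the robot), y along it, z up. 36 mm wide, 190 mm long, ends open, between plates 80 mm high with lips flared 45 degrees to a 64 mm mouth at 95 mm. The slot behind it (+x) holds two white dividers 100 mm high. The lid goes in with its width along y, either face forward.
There are look-alikes about, which are no part of the job. Leave any brown look-alike of the part that bears slot alone.

How it is judged:
By the outcome, as a careful person would: the job done as asked, in the order asked, and still so for the second after the job is handed in, with the robot touching nothing.
It also fails if it takes over 58 s, if anything falls off the work surface, if the arm or the gripper's body presses on something with over 40 N, if the wrist force passes 120 N, or if a joint passes its speed limit or range.

## Robot

A 6-joint arm with a two-finger parallel gripper is mounted at the origin on the work surface. World frame = base frame: x ahead of the robot, y to its left, z up, the work surface at z = 0. Lengths are in m, angles in rad, forces in N, time in s.
With the tool pointing down it reaches from about 0.35 to 0.875 m from the base axis. Payload 4.2 kg.
Tool frame: the origin (TCP) lies between the finger pads; the fingertips stand 19 mm ahead of it and the grasp point (between the pads) is the TCP (r.tcp_to_tips is the distance from the TCP to the fingertips, in m); x points along the fingers, y is the direction in which the jaws open and shut, and the axes are right-handed (so a half turn about x gives the same grasp; the last joint's range is limited). The gripper opens to 85 mm and grips with 20 to 120 N. Pads are 22 mm wide; open, the fingers measure 114 mm over their backs; the gripper's body (76 mm by 85 mm) begins 54 mm behind the grasp point. The pads swing forward as they close: fully open they stand 13 mm farther back than shut.
Start: joints at [1.479, 0.385, 0.008, 0, -1.194, -0.259], TCP at [0.215, 0.587, 0.25] pointing down, gripper open.
Joint ranges: [-3.14, 3.14], [-1.21, 2.06], [-1.07, 1.41], [-3.16, 2.05], [-2.99, -0.16], [-3.1, 3.1]. Speed limits (rad/s): [2.79, 2.79, 3.14, 3.14, 3.14, 3.14].

## Interface

Orientations are given as [roll, pitch, yaw] about the fixed x, y, z axes, in that order (R = Rz(yaw) Ry(pitch) Rx(roll)).
In Python, from workcell import r gives the robot as it stands.
- The arm moves only by the shell command python3 -m pendant 'ROWS'. ROWS is JSON, a list of rows, each an object of numbers: "dx", "dy", "dz": the shift along the tool's x, y, z in cm; "twist": the turn about the tool's x in degrees; "gripper": the opening, from 0 (shut) to 1 (fully open). A call has 1 to 5 rows; each row shifts and turns the commanded pose from where the row before left it, along the tool's axes as they then stand; what a row does not reach is not made up. A row lasts 1/10 s, in which the tool goes at most 50 mm and 8.59 degrees, less where a joint would pass 70% of its speed; a pose out of reach is approached as far as the arm can. A call is refused whole if a number of a shift passes 5 or a number of a turn 8.59, either way. A call with a gripper value outside its range is refused whole. The fingers move at their own pace and stop on an object; the grip force is fixed at half the most. Time passes only in rows, so rows that do not move let the fingers close. It gives the time, the measured TCP pose, the force and the opening at its end, in the units of the state.
- r.observe(): the state, without advancing time (a new reading comes with each control period).
- r.snapshot(name): name is "scene" or "top"; returns a dict with "image" (480x640x3 uint8, red, green, blue), "depth" (480x640 float32, m along the optical axis (not along the pixel's ray), 0 where there is no reading), "K" (3x3 intrinsics, pixels), "R" (3x3) and "t" (3): a world point X has camera coordinates R X + t. Camera axes: x right, y down, z forward; pixel columns grow to the right and rows downward; lengths in m; the calibration is good to about 2 mm. A picture is of the moment at which its call begins.
- r.close_job(): hands the job in, once; it reports no verdict.
The state is a dict: "time": time; "joint_positions": joint angles; "dq": joint speeds; "joint_efforts": joint torques, N m; "position": TCP position; "tool_rot": TCP orientation; "force": force on the tool from outside, world axes, zero at the start; "wrist_torque": the same for the moment, N m; "gripper_width": finger opening in m.
Only numpy, scipy, OpenCV 4.12 (cv2) and the standard library are available. Lean on these libraries where they do the work, as an engineer would, in place of code of your own. Each camera call takes 0.05 s, during which the arm holds its last target.

## Working session

There is one attempt and no reset: what is moved stays moved. The work goes in short steps, Python scripts to look and compute and a shell command to move; the robot and the scene stay as the last step left them, time stands still between calls to the robot, and variables do not carry over. Pictures are saved under pics/ and viewed, and the job is handed in when it is done.

```bash
ls; mkdir -p pics; cat > h.py <<'E'
import numpy as np,cv2,pickle
from workcell import r
def snap(n,f):
    s=r.snapshot(n); pickle.dump(s,open(f'{f}.pkl','wb')); cv2.imwrite(f'pics/{f}.png',s['image'][:,:,::-1]); return s
def load(f): return pickle.load(open(f'{f}.pkl','rb'))
def ray(s,u,v,z):
    d=s['R'].T@np.linalg.inv(s['K'])@np.array([u,v,1.]); c=-s['R'].T@s['t']; return c+d*(z-c[2])/d[2]
def pts(s):
    v,u=np.mgrid[0:480,0:640]; D=s['depth']; P=np.stack([u,v,np.ones_like(u)],-1)@np.linalg.inv(s['K']).T*D[...,None]
    return (P-s['t'])@s['R']
E
python3 - <<'E'
from h import *
print(r.observe())
for n in('scene','top'):
    s=snap(n,n+'0'); print(n,-s['R'].T@s['t'],s['R'].round(3).tolist(),s['K'][0])
E
```

```text
pics
{'time': 0.0, 'joint_positions': array([ 1.47861033e+00,  3.85577939e-01,  6.60814743e-03, -5.49712897e-04,
       -1.19398295e+00, -2.58569406e-01]), 'dq': array([-0.00033624, -0.00062076, -0.00104117,  0.00040052,  0.00145267,
       -0.00106001]), 'joint_efforts': array([ 6.99020711e-05, -3.92286122e+01,  1.88390923e+01,  4.18574363e+00,
       -4.76931775e-03,  3.93904344e-06]), 'position': array([0.21455295, 0.58643343, 0.24919418]), 'tool_rot': array([ 1.59682283,  1.56858021, -1.89572804]), 'force': array([0.66036641, 0.99437626, 0.07659974]), 'wrist_torque': array([0.06730262, 0.07648854, 0.0170345 ]), 'gripper_width': 0.08537186901839405}
scene [ 0.9752474  -0.07964964  0.61746442] [[0.132, 0.991, 0.018], [0.689, -0.079, -0.72], [-0.712, 0.108, -0.694]] [441.08387778   0.         321.06736153]
top [ 0.37848054 -0.02271459  1.00197841] [[0.014, -1.0, -0.014], [-0.995, -0.013, -0.1], [0.1, 0.015, -0.995]] [481.31088017   0.         333.58639541]
```

View pics/scene0.png

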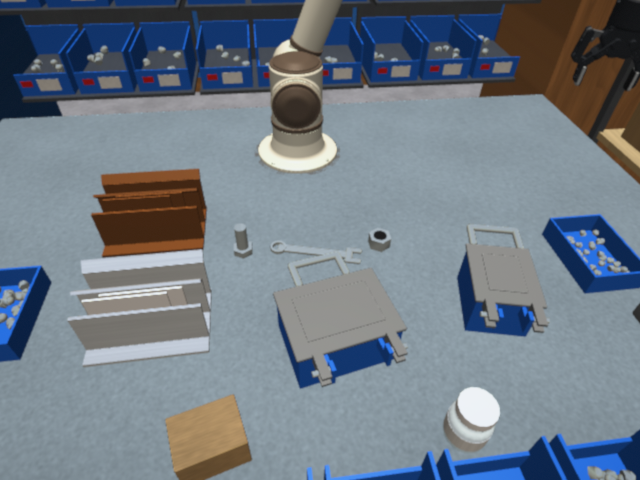

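View pics/top0.png

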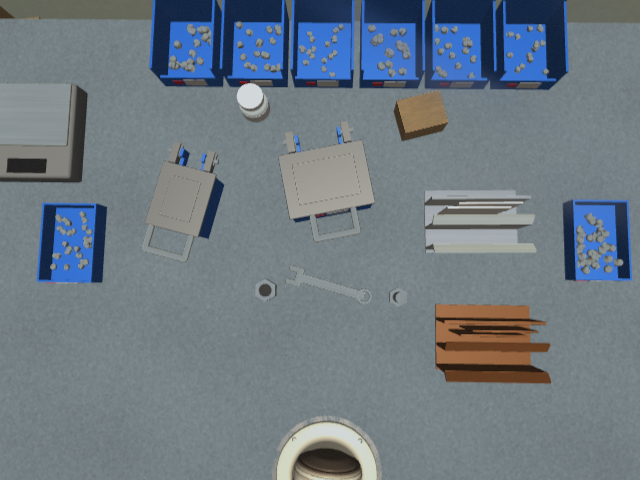

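The wide bin is at top (325,180). The 100 mm look-alike is at (182,200). The aluminium rack is at (478,222), with a brown copy at (490,342) that I'll leave alone. I'll enlarge the bin and the rack to confirm.

```bash
python3 - <<'E'
from h import *
s=load('top0')['image'][:,:,::-1]
a=cv2.resize(s[110:250,270:390],None,fx=4,fy=4,interpolation=cv2.INTER_CUBIC)
b=cv2.resize(s[180:265,415:545],None,fx=2.4,fy=4,interpolation=cv2.INTER_CUBIC)
W=np.zeros((560,800,3),np.uint8); W[:560,:480]=a; W[:340,482:482+312]=b
cv2.imwrite('pics/crop1.png',W)
s=load('scene0')['image'][:,:,::-1]
W=cv2.resize(s[160:390,60:420],(800,511),interpolation=cv2.INTER_CUBIC)
cv2.imwrite('pics/crop2.png',W)
P=pts(load('top0'))
for (u,v) in [(325,180),(335,237),(334,205),(480,222),(480,235),(480,232),(480,247),(480,218),(480,195),(182,200)]: print(u,v,P[v,u].round(4))
E
```

```text
325 180 [0.5751 0.009  0.0857]
335 237 [ 0.4646 -0.0118  0.085 ]
334 205 [ 0.5266 -0.009   0.0843]
480 222 [ 0.4964 -0.2874  0.0891]
480 235 [ 0.4802 -0.3117  0.004 ]
480 232 [ 0.4862 -0.311   0.0066]
480 247 [ 0.4483 -0.2852  0.094 ]
480 218 [ 0.5033 -0.2859  0.095 ]
480 195 [ 0.5491 -0.2891  0.0862]
182 200 [0.5323 0.2843 0.0885]
```

View pics/crop1.png

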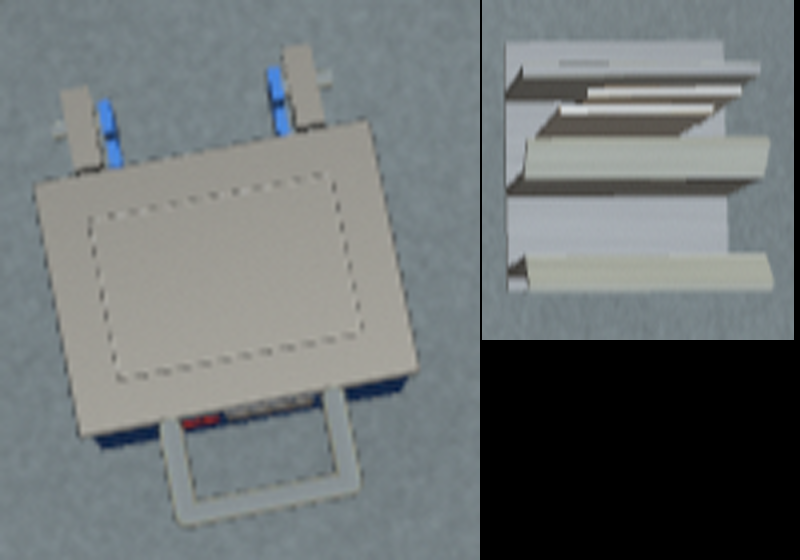

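View pics/crop2.png

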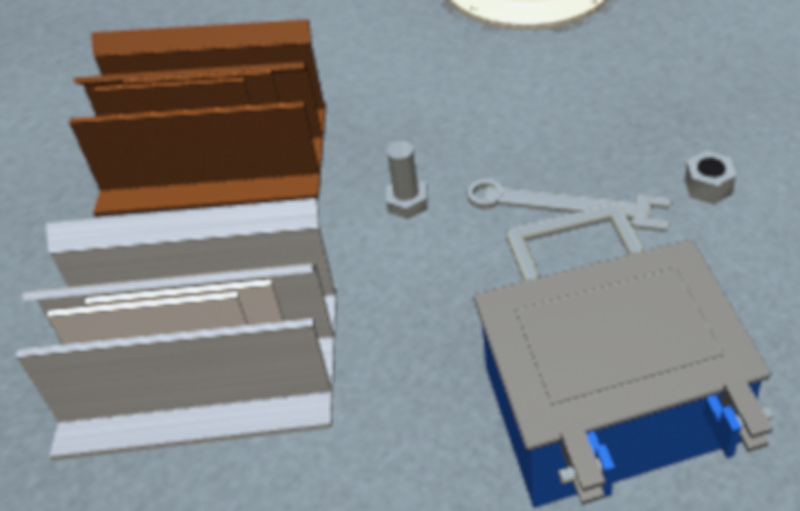

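The crop confirms both. The wide lid has its handle toward the robot, knuckles at top (293,140) and (345,130), and the pins just beyond them. The aluminium rack's front slot, around (478,236), is empty, and the dividers sit in the slot behind it. Next I'll measure positions.

```bash
cat > m.py <<'E'
from h import *
for n in('top0','scene0'):
    s=load(n);P=pts(s)
    c=np.array([.575,.009])
    m=(P[...,2]>.074)&(P[...,2]<.1)&(np.hypot(P[...,0]-c[0],P[...,1]-c[1])<.2)&(s['depth']>0)&(abs(P[...,1])<.15)
    m=m.astype(np.uint8)
    mo=cv2.morphologyEx(m,cv2.MORPH_OPEN,np.ones((21,21)))
    q=P[mo>0]; 
    vu=np.argwhere(mo>0); Q=np.array([ray(s,u,v,.086)[:2] for v,u in vu])
    rc=cv2.minAreaRect((Q*1000).astype(np.float32)); print(n,'plate',rc,'z',np.median(q[:,2]))
    a=np.deg2rad(rc[2]); 
    # lid axes: x dir toward hinge ~ +x world
    cand=[a+k*np.pi/2 for k in range(4)]; th=min(cand,key=lambda t:abs((t+np.pi)%(2*np.pi)-np.pi)); th=(th+np.pi)%(2*np.pi)-np.pi
    ex=np.array([np.cos(th),np.sin(th)]);ey=np.array([-ex[1],ex[0]])
    C=np.array(rc[0])/1000
    vu=np.argwhere(m>0); Q=np.array([ray(s,u,v,.086)[:2] for v,u in vu]); L=np.c_[(Q-C)@ex,(Q-C)@ey]
    b=L[(L[:,0]<-.085)&(L[:,0]>-.14)&(abs(L[:,1])<.06)]
    print(' yaw deg',np.rad2deg(th),'bar x extent',b[:,0].min(),b[:,0].max(),'y',b[:,1].min(),b[:,1].max(), 'centre y med', (b[:,1].min()+b[:,1].max())/2)
    bb=b[b[:,0]<b[:,0].min()+.012]; print('  bar strip',bb.mean(0))
    k=L[L[:,0]>.075]; print(' knuckle max x',k[:,0].max() if len(k) else None, 'y', k[:,1].min(),k[:,1].max())
    B=C+ex*(bb[:,0].mean())+ey*(b[:,1].min()+b[:,1].max())/2
    print(' BAR',B.round(4),'from plate', (C-ex*.110).round(4),'pin',(C+ex*.088).round(4))
E
python3 m.py; python3 - <<'E'
from h import *
s=load('top0');P=pts(s)
# rack plates: tops
m=(P[...,0]>.4)&(P[...,0]<.6)&(P[...,1]<-.15)&(P[...,1]>-.45)
for lo,hi in((.003,.009),(.074,.083),(.0925,.0975)):
    mm=m&(P[...,2]>lo)&(P[...,2]<hi); q=P[mm]
    print(lo,len(q),'x',q[:,0].min(),q[:,0].max(),'y',np.percentile(q[:,1],[1,99]))
for v in range(188,256,2): print(v,*[P[v,u].round(3) for u in(440,470,500)])
from scipy.spatial.transform import Rotation as R
print(R.from_euler('xyz',r.observe()['tool_rot']).as_matrix().round(3))
E
```

```text
top0 plate ((592.3800048828125, -2.3014984130859375), (88.82740783691406, 135.7659454345703), 1.2491061687469482) z 0.0864893609915288
 yaw deg 1.2491061687469498 bar x extent -0.1335308850288802 -0.08500412391965677 y -0.05471103261179312 0.05826320292797133 centre y med 0.0017760851580891045
  bar strip [-0.12616716  0.0081216 ]
 knuckle max x 0.10007190398987666 y -0.041747570142030926 0.08943613211851494
 BAR [ 0.4662 -0.0033] from plate [ 0.4824 -0.0047] pin [ 6.804e-01 -4.000e-04]
scene0 plate ((581.1985473632812, 6.3949737548828125), (128.79248046875, 167.97731018066406), 15.066374778747559) z 0.0856639811163166
 yaw deg 15.066374778747559 bar x extent -0.11839001101896053 -0.08505929390822188 y -0.03923294154064794 0.053506327938308486 centre y med 0.007136693198830271
  bar strip [-0.11143243  0.00384754]
 knuckle max x 0.11003912224118158 y -0.0733844712752924 0.06707495922279261
 BAR [ 0.4717 -0.0157] from plate [ 0.475  -0.0222] pin [0.6662 0.0293]
0.003 2099 x 0.4005563384069425 0.5998483713629033 y [-0.42943166 -0.1689034 ]
0.074 259 x 0.450390805538964 0.55078667636263
[... 1961 characters left out ...]
0.473 -0.29   0.008] [ 0.475 -0.353  0.004]
240 [ 0.468 -0.228  0.009] [ 0.47  -0.291  0.004] [ 0.47  -0.353  0.004]
242 [ 0.464 -0.228  0.007] [ 0.465 -0.29   0.005] [ 0.466 -0.353  0.005]
244 [ 0.453 -0.211  0.09 ] [ 0.454 -0.268  0.087] [ 0.455 -0.325  0.087]
246 [ 0.449 -0.211  0.092] [ 0.45  -0.268  0.089] [ 0.451 -0.322  0.095]
248 [ 0.445 -0.21   0.094] [ 0.446 -0.265  0.098] [ 0.447 -0.321  0.098]
250 [ 0.441 -0.209  0.102] [ 0.442 -0.265  0.1  ] [ 0.443 -0.321  0.098]
252 [ 0.444 -0.23  -0.   ] [ 0.445 -0.292 -0.   ] [ 0.446 -0.354 -0.   ]
254 [ 0.44  -0.23  -0.001] [ 0.441 -0.292 -0.001] [ 0.442 -0.354 -0.   ]
[[-0.001 -0.344 -0.939]
 [-0.002 -0.939  0.344]
 [-1.     0.002 -0.   ]]
```

```bash
cat > m2.py <<'E'
from h import *
for n,(u0,v0) in(('top0',(325,180)),('scene0',(345,310))):
    s=load(n); im=cv2.cvtColor(s['image'],cv2.COLOR_RGB2LAB).astype(int)
    ref=np.median(im[v0-8:v0+8,u0-8:u0+8].reshape(-1,3),0)
    d=np.abs(im-ref); m=((d[...,0]<28)&(d[...,1]<7)&(d[...,2]<6)).astype(np.uint8)
    m=cv2.morphologyEx(m,cv2.MORPH_CLOSE,np.ones((5,5)))
    mo=cv2.morphologyEx(m,cv2.MORPH_OPEN,np.ones((19,19)))
    k,l,st,_=cv2.connectedComponentsWithStats(mo); mo=(l==l[v0,u0]).astype(np.uint8)
    cs,_=cv2.findContours(mo,cv2.RETR_EXTERNAL,cv2.CHAIN_APPROX_NONE); c=max(cs,key=cv2.contourArea)
    Q=np.array([ray(s,p[0][0],p[0][1],.086)[:2] for p in c],np.float32)*1000
    rc=cv2.minAreaRect(Q); print(n,rc)
    o=s['image'][:,:,::-1].copy(); cv2.drawContours(o,[c],-1,(0,0,255),1)
    cv2.imwrite(f'pics/c_{n}.png',cv2.resize(o[v0-90:v0+90,u0-90:u0+90],None,fx=3,fy=3))
s=load('top0')
for name,(a,b,z) in {'pinL':(62,130,.083),'pinR':(324,78,.083),'barL':(183,508,.089),'barR':(352,478,.089),'kL':(72,90,.087),'kR':(298,45,.087),'c1':(36,185,.086),'c2':(370,122,.086),'c3':(417,372,.086),'c4':(80,435,.086)}.items():
    print(name,ray(s,270+a/4-.4,110+b/4-.4,z).round(4))
E
python3 m2.py; python3 -c "
import cv2,numpy as np
cv2.imwrite('pics/cc.png',cv2.resize(np.hstack([cv2.imread('pics/c_top0.png'),cv2.imread('pics/c_scene0.png')]),(800,400)))"
```

```text
top0 ((577.1419677734375, 7.267311096191406), (129.9566192626953, 166.01377868652344), 11.957972526550293)
scene0 ((578.4887084960938, 7.834503173828125), (137.3831024169922, 167.19325256347656), 12.350203514099121)
pinL [0.6503 0.0885 0.083 ]
pinR [ 0.6777 -0.0395  0.083 ]
barL [0.4645 0.0256 0.089 ]
barR [ 0.4799 -0.0548  0.089 ]
kL [0.6692 0.0836 0.087 ]
kR [ 0.6929 -0.0265  0.087 ]
c1 [0.6219 0.1002 0.086 ]
c2 [ 0.6549 -0.0621  0.086 ]
c3 [ 0.5319 -0.0856  0.086 ]
c4 [0.4994 0.0759 0.086 ]
```

View pics/cc.png

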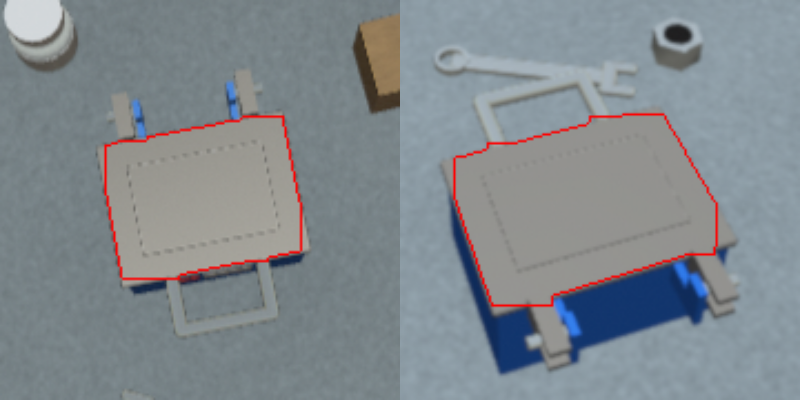

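```bash
python3 - <<'E'
from h import *
for n in('top0','scene0'):
    P=pts(load(n)); q=P[(P[...,1]<-.19)&(P[...,1]>-.4)&(P[...,0]>.42)&(P[...,0]<.6)]
    w=q[(q[:,2]>.02)&(q[:,2]<.072)]
    h,e=np.histogram(w[:,0],np.arange(.42,.6,.003)); print(n,[(round(a,3),b) for a,b in zip(e,h) if b>8])
    for lo,hi in((.45,.465),(.485,.498)):
        k=w[(w[:,0]>lo)&(w[:,0]<hi)]
        if len(k)>30: print(' face',lo,len(k),np.polyfit(k[:,1]+.29,k[:,0],1),np.median(k[:,0]),k[:,1].min(),k[:,1].max())
    t=q[(q[:,2]>.084)&(q[:,2]<.1)]
    for lo,hi in((.43,.47),(.487,.515)):
        k=t[(t[:,0]>lo)&(t[:,0]<hi)]; print(' lip',lo,len(k),np.percentile(k[:,0],[1,99]),np.percentile(k[:,1],[.5,99.5]))
    f=q[(q[:,2]>.003)&(q[:,2]<.01)&(q[:,0]>.45)&(q[:,0]<.5)]; print(' floor',len(f),np.percentile(f[:,0],[1,99]),np.percentile(f[:,1],[1,99]))
E
```

```text
top0 [(np.float64(0.45), np.int64(12)), (np.float64(0.492), np.int64(277)), (np.float64(0.495), np.int64(13)), (np.float64(0.519), np.int64(65)), (np.float64(0.522), np.int64(171)), (np.float64(0.531), np.int64(9)), (np.float64(0.54), np.int64(124)), (np.float64(0.543), np.int64(104))]
 face 0.485 296 [-0.01294149  0.493579  ] 0.49353058654514237 -0.3857841113275809 -0.19629468175816941
 lip 0.43 833 [0.4395171  0.45758769] [-0.38647702 -0.19807022]
 lip 0.487 941 [0.49250429 0.51154678] [-0.38548855 -0.19698901]
 floor 1188 [0.46187972 0.49337298] [-0.38539241 -0.19749728]
scene0 [(np.float64(0.453), np.int64(273)), (np.float64(0.456), np.int64(983)), (np.float64(0.459), np.int64(95)), (np.float64(0.495), np.int64(213)), (np.float64(0.498), np.int64(188)), (np.float64(0.501), np.int64(14)), (np.float64(0.522), np.int64(25)), (np.float64(0.525), np.int64(33)), (np.float64(0.543), np.int64(9)), (np.float64(0.546), np.int64(1172)), (np.float64(0.549), np.int64(1457)), (np.float64(0.552), np.int64(9))]
 face 0.45 1357 [-0.01732963  0.45713083] 0.45715514132302587 -0.38591222520319607 -0.19659529990681687
 face 0.485 220 [-0.0369679   0.50006914] 0.4973237471347033 -0.22808556674981403 -0.19570205559474665
 lip 0.43 1570 [0.44133845 0.45858984] [-0.38580582 -0.1972805 ]
 lip 0.487 498 [0.49461335 0.51304562] [-0.38485744 -0.19602387]
 floor 70 [0.45414704 0.49955734] [-0.20623259 -0.19596941]
```

```bash
python3 -m pendant '[{"twist":8.3,"gripper":0.4},{"twist":8.3,"gripper":0.4},{"twist":8.3,"gripper":0.4},{"twist":8.3,"gripper":0.4},{"twist":8.3,"gripper":0.4}]'; python3 -m pendant '[{"twist":8.3,"gripper":0.4},{"twist":8.3,"gripper":0.4},{"gripper":0.4}]'
cat > go.py <<'E'
import sys
from h import *
from scipy.spatial.transform import Rotation as R
def go(tx,ty,tz,yaw=None):
    o=r.observe(); M=R.from_euler('xyz',o['tool_rot']).as_matrix()
    d=M.T@(np.array([tx,ty,tz])-o['position'])*100
    yw=np.rad2deg(np.arctan2(M[1,1],M[0,1]))
    print('t',round(o['time'],2),'pos',o['position'].round(4),'F',o['force'].round(1),'w',round(o['gripper_width'],4),'yaw_y',yw.round(2),'tilt',np.rad2deg(np.arccos(-M[2,0])).round(2),'q',o['joint_positions'].round(2),'\n need dx dy dz cm',d.round(2))
    if yaw is not None: print(' twist needed',((yw-yaw+90)%180-90).round(2))
if __name__=='__main__': go(*map(float,sys.argv[1:]))
E
python3 go.py .470 -.015 .18 11.7
```

```text
t 0.1 pos [0.2146 0.5865 0.2493] F [-0.5 -0.2  0.4] w 0.0855 yaw_y -110.11 tilt 0.11 q [ 1.48  0.39  0.01 -0.   -1.19 -0.26] 
 need dx dy dz cm [  7.03  47.69 -44.66]
 twist needed 58.19invalid input
invalid input
```

```bash
python3 -m pendant '[{"dx":0,"dy":0,"dz":0,"twist":8.3,"gripper":0.4}]'; python3 -m pendant '[{"twist":8,"gripper":0.4}]';  python3 -m pendant '[{"dx":0,"dy":0,"dz":0,"twist":8,"gripper":0.4}]'; python3 -m pendant --help
```

```text
time: 0.2
position: [0.2146, 0.5866, 0.2495]
tool_rot: [1.793, 1.569, -1.848]
force: [-0.6, 0.3, -0.2]
gripper_width: 0.073
time: 0.3
position: [0.2146, 0.5866, 0.2496]
tool_rot: [1.899, 1.569, -1.884]
force: [1.0, 1.1, -0.3]
gripper_width: 0.0591invalid input
invalid input: not JSON, or not a number
```

```bash
python3 -m pendant '[{"dx":0,"dy":0,"dz":0,"twist":8.4,"gripper":0.4},{"dx":0,"dy":0,"dz":0,"twist":8.4,"gripper":0.4},{"dx":0,"dy":0,"dz":0,"twist":8.4,"gripper":0.4},{"dx":0,"dy":0,"dz":0,"twist":8.4,"gripper":0.4},{"dx":0,"dy":0,"dz":0,"twist":8.4,"gripper":0.4}]'; python3 go.py .470 -.015 .18 11.7
```

```text
time: 0.8
position: [0.2146, 0.5866, 0.2496]
tool_rot: [2.645, 1.569, -1.871]
force: [-0.4, -0.2, 0.7]
gripper_width: 0.034
t 0.8 pos [0.2146 0.5866 0.2496] F [-0.4 -0.2  0.7] w 0.034 yaw_y -168.75 tilt 0.08 q [ 1.48  0.39  0.01 -0.   -1.19 -1.28] 
 need dx dy dz cm [  7.03 -13.32 -63.98]
 twist needed -0.45
```

```bash
python3 -m pendant '[{"dx":0,"dy":-0.5,"dz":-2,"twist":0,"gripper":0.4},{"dx":0,"dy":-0.9,"dz":-4,"twist":0,"gripper":0.4},{"dx":0,"dy":-0.9,"dz":-4,"twist":0,"gripper":0.4},{"dx":0,"dy":-0.9,"dz":-4,"twist":0,"gripper":0.4},{"dx":0,"dy":-0.9,"dz":-4,"twist":0,"gripper":0.4}]'; python3 -m pendant '[{"dx":0,"dy":-0.9,"dz":-4,"twist":0,"gripper":0.4},{"dx":0,"dy":-0.9,"dz":-4,"twist":0,"gripper":0.4},{"dx":0,"dy":-0.9,"dz":-4,"twist":0,"gripper":0.4},{"dx":0,"dy":-0.9,"dz":-4,"twist":0,"gripper":0.4},{"dx":0,"dy":-0.9,"dz":-4,"twist":0,"gripper":0.4}]'; python3 go.py .470 -.015 .18 11.7
```

```text
time: 1.3
position: [0.2914, 0.4171, 0.2498]
tool_rot: [2.494, 1.57, -2.015]
force: [0.5, 0.7, 0.6]
gripper_width: 0.0343
time: 1.8
position: [0.3755, 0.2302, 0.2502]
tool_rot: [1.78, 1.57, -2.729]
force: [0.2, -0.1, -0.0]
gripper_width: 0.0343
t 1.8 pos [0.3755 0.2302 0.2502] F [ 0.2 -0.1 -0. ] w 0.0343 yaw_y -168.38 tilt 0.02 q [ 0.92  0.07 -0.42 -0.   -1.09 -0.72] 
 need dx dy dz cm [  7.02  -4.31 -25.92]
 twist needed -0.08
```

```bash
python3 -m pendant '[{"dx":0,"dy":-0.7,"dz":-4,"twist":0,"gripper":0.4},{"dx":0,"dy":-0.7,"dz":-4,"twist":0,"gripper":0.4},{"dx":1,"dy":-0.7,"dz":-4,"twist":0,"gripper":0.4},{"dx":1,"dy":-0.7,"dz":-4,"twist":0,"gripper":0.4},{"dx":1,"dy":-0.7,"dz":-4,"twist":0,"gripper":0.4}]'; python3 -m pendant '[{"dx":2,"dy":-0.7,"dz":-4,"twist":0,"gripper":0.4},{"dx":2,"dy":0,"dz":-2,"twist":0,"gripper":0.4},{"dx":0,"dy":0,"dz":0,"twist":0,"gripper":0.4}]'; python3 go.py .470 -.015 .18 11.7
```

```text
time: 2.3
position: [0.45, 0.0414, 0.2199]
tool_rot: [-0.501, 1.571, 1.273]
force: [1.0, 1.4, 1.3]
gripper_width: 0.0342
time: 2.6
position: [0.4669, -0.0168, 0.1772]
tool_rot: [1.572, 1.563, -2.943]
force: [-0.6, 0.7, -0.2]
gripper_width: 0.0341
t 2.6 pos [ 0.4669 -0.0168  0.1772] F [-0.6  0.7 -0.2] w 0.0341 yaw_y -168.68 tilt 0.43 q [ 0.31  0.19 -0.47 -0.   -0.92 -0.11] 
 need dx dy dz cm [-0.28 -0.34  0.11]
 twist needed -0.38
```

```bash
python3 -m pendant '[{"dx":2,"dy":-0.3,"dz":0,"twist":0,"gripper":0.4},{"dx":2,"dy":0,"dz":0,"twist":0,"gripper":0.4},{"dx":1,"dy":0,"dz":0,"twist":0,"gripper":0.4},{"dx":0,"dy":0,"dz":0,"twist":0,"gripper":0.4}]'; python3 go.py .470 -.015 .083 11.7; python3 - <<'E'
from h import *
s=snap('scene','s1')
cv2.imwrite('pics/s1c.png',cv2.resize(s['image'][180:340,250:420,::-1],None,fx=3.5,fy=3.5,interpolation=cv2.INTER_CUBIC))
E
```

```text
time: 3.0
position: [0.471, -0.0134, 0.1295]
tool_rot: [1.656, 1.568, -2.853]
force: [0.1, -0.3, 0.0]
gripper_width: 0.0337
t 3.0 pos [ 0.471  -0.0134  0.1295] F [ 0.1 -0.3  0. ] w 0.0337 yaw_y -168.36 tilt 0.16 q [ 0.32  0.26 -0.52 -0.   -0.79 -0.11] 
 need dx dy dz cm [ 4.65  0.12 -0.14]
 twist needed -0.06
```

View pics/s1c.png

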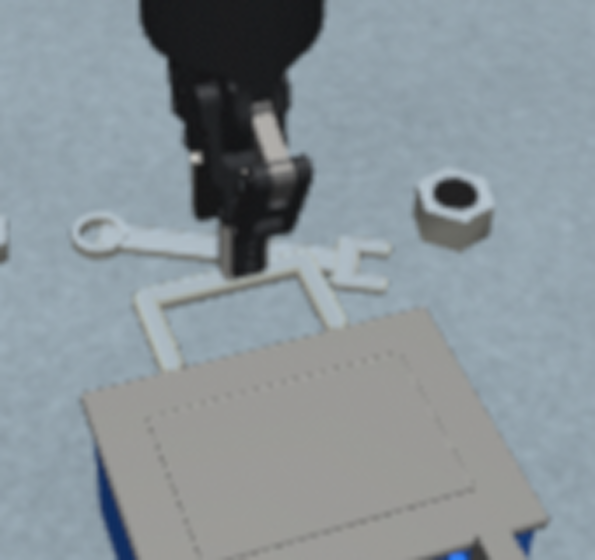

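The fingers stand over the middle of the bar, at crop (250,260), with the near pad just on the plate side. I'll descend.

```bash
python3 -m pendant '[{"dx":1.5,"dy":0,"dz":-0.1,"twist":0,"gripper":0.4},{"dx":1.5,"dy":0,"dz":0,"twist":0,"gripper":0.4},{"dx":1.2,"dy":0,"dz":0,"twist":0,"gripper":0.4},{"dx":0.4,"dy":0,"dz":0,"twist":0,"gripper":0.4},{"dx":0,"dy":0,"dz":0,"twist":0,"gripper":0.4}]'; python3 go.py .470 -.015 .083 11.7; python3 - <<'E'
from h import *
s=snap('scene','s2')
cv2.imwrite('pics/s2c.png',cv2.resize(s['image'][180:340,250:420,::-1],None,fx=3.5,fy=3.5,interpolation=cv2.INTER_CUBIC))
E
```

```text
time: 3.55
position: [0.4724, -0.0144, 0.0848]
tool_rot: [-1.738, 1.57, 0.036]
force: [-0.6, 0.3, 0.6]
gripper_width: 0.0343
t 3.55 pos [ 0.4724 -0.0144  0.0848] F [-0.6  0.3  0.6] w 0.0343 yaw_y -168.37 tilt 0.04 q [ 0.31  0.33 -0.57  0.   -0.67 -0.11] 
 need dx dy dz cm [ 0.18  0.25 -0.01]
 twist needed -0.07
```

View pics/s2c.png

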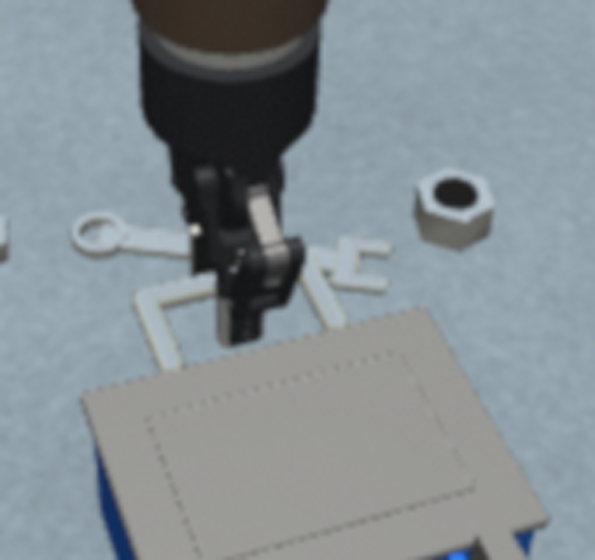

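The near finger is inside the handle loop and clear of the plate, so the bar is straddled. I'll close.

```bash
python3 -m pendant '[{"dx":0.2,"dy":0.2,"dz":0,"twist":0,"gripper":0.4},{"dx":0,"dy":0,"dz":0,"twist":0,"gripper":0},{"dx":0,"dy":0,"dz":0,"twist":0,"gripper":0},{"dx":0,"dy":0,"dz":0,"twist":0,"gripper":0},{"dx":0,"dy":0,"dz":0,"twist":0,"gripper":0}]'; python3 go.py .470 -.015 .083 11.7
```

```text
time: 4.1
position: [0.47, -0.015, 0.0827]
tool_rot: [-1.761, 1.571, 0.012]
force: [-2.4, 0.7, 3.2]
gripper_width: 0.0101
t 4.1 pos [ 0.47   -0.015   0.0827] F [-2.4  0.7  3.2] w 0.0101 yaw_y -168.39 tilt 0.01 q [ 0.31  0.33 -0.58  0.   -0.66 -0.11] 
 need dx dy dz cm [-0.03  0.    0.  ]
 twist needed -0.09
```

```bash
python3 -c "
import numpy as np
t=np.deg2rad(np.arange(0,91,5))
c=np.round(19.8*np.cos(t),2);s=np.round(19.8*np.sin(t),2)
for i in range(18): print((i+1)*5,'dx',round(-(s[i+1]-s[i]),2),'dy',round(-(c[i]-c[i+1]),2),'abs h',c[i+1],'z',s[i+1])"
```

```text
5 dx -1.73 dy -0.08 abs h 19.72 z 1.73
10 dx -1.71 dy -0.22 abs h 19.5 z 3.44
15 dx -1.68 dy -0.37 abs h 19.13 z 5.12
20 dx -1.65 dy -0.52 abs h 18.61 z 6.77
25 dx -1.6 dy -0.67 abs h 17.94 z 8.37
30 dx -1.53 dy -0.79 abs h 17.15 z 9.9
35 dx -1.46 dy -0.93 abs h 16.22 z 11.36
40 dx -1.37 dy -1.05 abs h 15.17 z 12.73
45 dx -1.27 dy -1.17 abs h 14.0 z 14.0
50 dx -1.17 dy -1.27 abs h 12.73 z 15.17
55 dx -1.05 dy -1.37 abs h 11.36 z 16.22
60 dx -0.93 dy -1.46 abs h 9.9 z 17.15
65 dx -0.79 dy -1.53 abs h 8.37 z 17.94
70 dx -0.67 dy -1.6 abs h 6.77 z 18.61
75 dx -0.52 dy -1.65 abs h 5.12 z 19.13
80 dx -0.37 dy -1.68 abs h 3.44 z 19.5
85 dx -0.22 dy -1.71 abs h 1.73 z 19.72
90 dx -0.08 dy -1.73 abs h 0.0 z 19.8
```

```bash
python3 -m pendant '[{"dx":-1.7,"dy":-0.1,"dz":0,"twist":0,"gripper":0},{"dx":-1.7,"dy":-0.2,"dz":0,"twist":0,"gripper":0},{"dx":-1.7,"dy":-0.4,"dz":0,"twist":0,"gripper":0},{"dx":-1.65,"dy":-0.5,"dz":0,"twist":0,"gripper":0},{"dx":-1.6,"dy":-0.7,"dz":0,"twist":0,"gripper":0}]'; python3 go.py .4883 -.0111 .1667 11.7; python3 - <<'E'
from h import *
s=snap('scene','s3')
cv2.imwrite('pics/s3c.png',cv2.resize(s['image'][150:390,200:460,::-1],None,fx=2.5,fy=2.5,interpolation=cv2.INTER_CUBIC)[:600])
E
```

```text
time: 4.6
position: [0.4872, -0.0115, 0.1653]
tool_rot: [1.469, 1.567, -3.042]
force: [0.3, -0.1, -2.8]
gripper_width: 0.0099
t 4.6 pos [ 0.4872 -0.0115  0.1653] F [ 0.3 -0.1 -2.8] w 0.0099 yaw_y -168.44 tilt 0.23 q [ 0.31  0.24 -0.44 -0.   -0.89 -0.11] 
 need dx dy dz cm [-0.14 -0.12  0.02]
 twist needed -0.14
```

View pics/s3c.png

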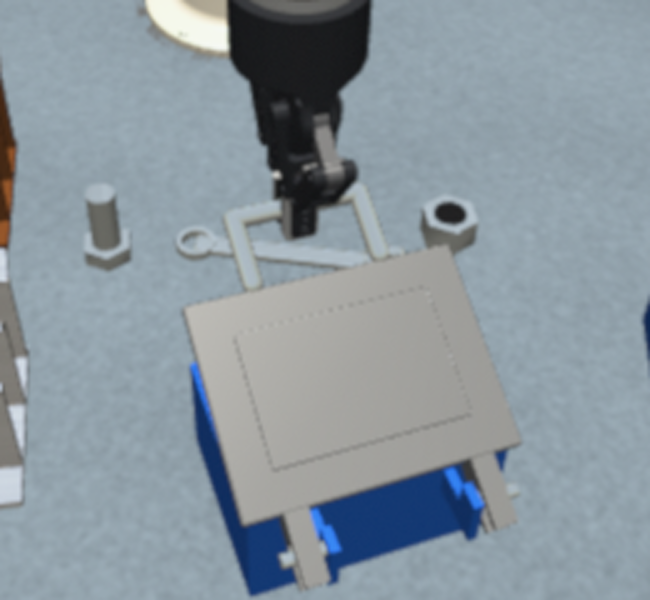

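The lid is rising on its hinge and the knuckles are still over the pins at crop (305,555) and (495,495). Continuing the arc.

```bash
python3 -m pendant '[{"dx":-1.5,"dy":-0.8,"dz":0,"twist":0,"gripper":0},{"dx":-1.45,"dy":-0.9,"dz":0,"twist":0,"gripper":0},{"dx":-1.4,"dy":-1.05,"dz":0,"twist":0,"gripper":0},{"dx":-1.3,"dy":-1.2,"dz":0,"twist":0,"gripper":0},{"dx":-1.2,"dy":-1.3,"dz":0,"twist":0,"gripper":0}]'; python3 go.py .5392 -.0006 .2347 11.7;  python3 -m pendant '[{"dx":-1.05,"dy":-1.4,"dz":0,"twist":0,"gripper":0},{"dx":-0.9,"dy":-1.45,"dz":0,"twist":0,"gripper":0},{"dx":-0.8,"dy":-1.5,"dz":0,"twist":0,"gripper":0},{"dx":-0.65,"dy":-1.6,"dz":0,"twist":0,"gripper":0},{"dx":0,"dy":0,"dz":0,"twist":0,"gripper":0}]'; python3 go.py .5975 .0115 .2691 11.7
```

```text
time: 5.15
position: [0.538, -0.0014, 0.2333]
tool_rot: [1.621, 1.564, -2.89]
force: [-2.7, -1.5, 1.3]
gripper_width: 0.0098
t 5.15 pos [ 0.538  -0.0014  0.2333] F [-2.7 -1.5  1.3] w 0.0098 yaw_y -168.43 tilt 0.4 q [ 0.3   0.25 -0.23 -0.   -1.1  -0.1 ] 
 need dx dy dz cm [-0.14 -0.13  0.06]
 twist needed -0.13
time: 5.65
position: [0.5998, 0.011, 0.2713]
tool_rot: [-2.25, 1.567, -0.476]
force: [-5.0, 0.0, 11.5]
gripper_width: 0.0096
t 5.65 pos [0.5998 0.011  0.2713] F [-5.   0.  11.5] w 0.0096 yaw_y -168.34 tilt 0.19 q [ 0.29  0.33 -0.03  0.   -1.22 -0.09] 
 need dx dy dz cm [0.21 0.21 0.09]
 twist needed -0.04
```

```bash
python3 - <<'E'
from h import *
print(r.observe()['force'])
s=snap('scene','s4')
cv2.imwrite('pics/s4c.png',cv2.resize(s['image'][150:390,200:460,::-1],None,fx=2.5,fy=2.5,interpolation=cv2.INTER_CUBIC)[:600])
E
```

```text
[-4.95834186  0.04858787 11.54095211]
```

View pics/s4c.png

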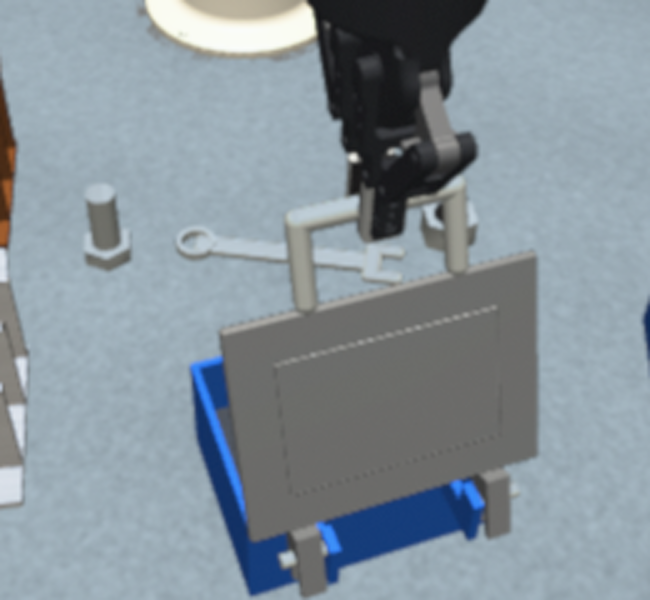

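```bash
python3 -m pendant '[{"dx":-0.3,"dy":0,"dz":0,"twist":0,"gripper":0},{"dx":0,"dy":0,"dz":0,"twist":0,"gripper":0}]'; python3 -m pendant '[{"dx":-0.3,"dy":0,"dz":0,"twist":0,"gripper":0},{"dx":0,"dy":0,"dz":0,"twist":0,"gripper":0}]'; python3 go.py .6638 .0252 .281 11.7
```

```text
time: 5.9
position: [0.598, 0.0114, 0.2709]
tool_rot: [0.891, 1.57, 2.664]
force: [-1.6, 1.0, 1.3]
gripper_width: 0.0095
time: 6.1
position: [0.5982, 0.0113, 0.2735]
tool_rot: [1.448, 1.57, -3.062]
force: [-0.6, 0.1, -2.6]
gripper_width: 0.0096
t 6.1 pos [0.5982 0.0113 0.2735] F [-0.6  0.1 -2.6] w 0.0096 yaw_y -168.41 tilt 0.06 q [ 0.29  0.32 -0.02 -0.   -1.22 -0.09] 
 need dx dy dz cm [-0.76 -6.7   0.04]
 twist needed -0.11
```

```bash
python3 -m pendant '[{"dx":-0.4,"dy":-1.65,"dz":0,"twist":0,"gripper":0},{"dx":-0.3,"dy":-1.65,"dz":0,"twist":0,"gripper":0},{"dx":-0.15,"dy":-1.7,"dz":0,"twist":0,"gripper":0},{"dx":-0.05,"dy":-1.7,"dz":0,"twist":0,"gripper":0},{"dx":0,"dy":0,"dz":0,"twist":0,"gripper":0}]'; python3 go.py .6638 .0252 .281 11.7; python3 - <<'E'
from h import *
s=snap('scene','s5')
cv2.imwrite('pics/s5c.png',cv2.resize(s['image'][150:390,200:460,::-1],None,fx=2.5,fy=2.5,interpolation=cv2.INTER_CUBIC)[:600])
P=pts(s); q=P[(P[...,0]>.6)&(P[...,0]<.72)&(abs(P[...,1]-.025)<.08)&(P[...,2]>.12)&(P[...,2]<.225)]
A=np.c_[q[:,1]-.0252,q[:,2]-.17,np.ones(len(q))]; print(len(q),np.linalg.lstsq(A,q[:,0],rcond=None)[0])
E
```

```text
time: 6.6
position: [0.666, 0.0255, 0.2844]
tool_rot: [-1.864, 1.568, -0.09]
force: [-1.4, 2.2, 4.4]
gripper_width: 0.0098
t 6.6 pos [0.666  0.0255 0.2844] F [-1.4  2.2  4.4] w 0.0098 yaw_y -168.36 tilt 0.15 q [ 0.28  0.44  0.17  0.   -1.31 -0.08] 
 need dx dy dz cm [0.33 0.22 0.02]
 twist needed -0.06
6096 [-0.20007013 -0.0149325   0.67001756]
```

View pics/s5c.png

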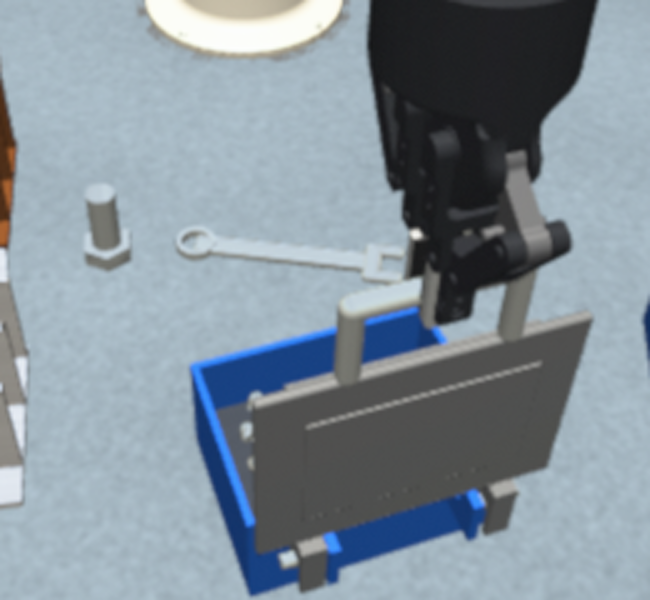

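The lid stands vertical: the depth fit gives about 0.9° of tilt and about 11° of yaw. The knuckles are on the pins. I'll lift straight up.

```bash
python3 -m pendant '[{"dx":-1,"dy":0,"dz":0,"twist":0,"gripper":0},{"dx":-1,"dy":0,"dz":0,"twist":0,"gripper":0},{"dx":-1,"dy":0,"dz":0,"twist":0,"gripper":0},{"dx":-1,"dy":0,"dz":0,"twist":0,"gripper":0},{"dx":0,"dy":0,"dz":0,"twist":0,"gripper":0}]'; python3 go.py .6638 .0252 .365 11.7; python3 - <<'E'
from h import *
s=snap('scene','s6')
cv2.imwrite('pics/s6c.png',cv2.resize(s['image'][150:390,200:460,::-1],None,fx=2.5,fy=2.5,interpolation=cv2.INTER_CUBIC)[:600])
P=pts(s); q=P[(P[...,0]>.6)&(P[...,0]<.72)&(abs(P[...,1]-.025)<.08)&(P[...,2]>.16)&(P[...,2]<.26)]
A=np.c_[q[:,1]-.0252,q[:,2]-.17,np.ones(len(q))]; print(len(q),np.linalg.lstsq(A,q[:,0],rcond=None)[0])
E
```

```text
time: 7.15
position: [0.6649, 0.0247, 0.3261]
tool_rot: [-1.658, 1.566, 0.115]
force: [-0.2, -1.0, -1.7]
gripper_width: 0.0094
t 7.15 pos [0.6649 0.0247 0.3261] F [-0.2 -1.  -1.7] w 0.0094 yaw_y -168.4 tilt 0.3 q [ 0.28  0.42  0.24  0.   -1.39 -0.08] 
 need dx dy dz cm [-3.89  0.08  0.07]
 twist needed -0.1
7164 [-0.20187953 -0.0528458   0.67690442]
```

View pics/s6c.png

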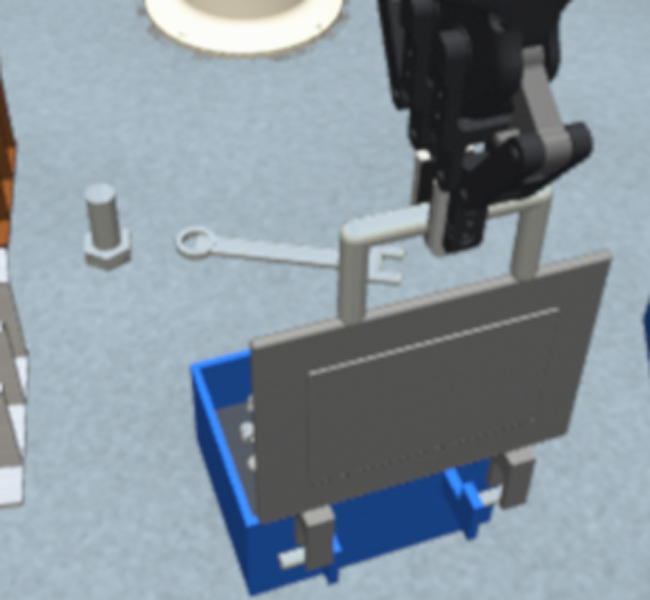

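The lid is off the pins and leans about 3° with its bottom toward +x. I'll raise it further and carry it over to the rack.

```bash
python3 -m pendant '[{"dx":-1.5,"dy":0,"dz":0,"twist":0,"gripper":0},{"dx":-1.5,"dy":0,"dz":0,"twist":0,"gripper":0},{"dx":-1,"dy":0,"dz":0,"twist":0,"gripper":0},{"dx":0,"dy":0,"dz":0,"twist":0,"gripper":0},{"dx":0,"dy":0,"dz":0,"twist":5,"gripper":0}]'; python3 -m pendant '[{"dx":0,"dy":0,"dz":0,"twist":5.8,"gripper":0},{"dx":0,"dy":0,"dz":0,"twist":0,"gripper":0}]'; python3 go.py .4754 -.291 .365 0.9
```

```text
time: 7.7
position: [0.6638, 0.0249, 0.3627]
tool_rot: [0.712, 1.57, 2.396]
force: [-0.2, -1.2, -2.4]
gripper_width: 0.0099
time: 7.9
position: [0.6636, 0.0248, 0.3621]
tool_rot: [1.545, 1.569, 3.13]
force: [0.6, -0.1, -2.9]
gripper_width: 0.0096
t 7.9 pos [0.6636 0.0248 0.3621] F [ 0.6 -0.1 -2.9] w 0.0096 yaw_y -179.19 tilt 0.11 q [ 0.28  0.41  0.32 -0.   -1.48 -0.27] 
 need dx dy dz cm [ -0.26  19.27 -31.32]
 twist needed -0.09
```

```bash
python3 -m pendant '[{"dx":0,"dy":1,"dz":-1.6,"twist":0,"gripper":0},{"dx":0,"dy":1.6,"dz":-2.6,"twist":0,"gripper":0},{"dx":0,"dy":1.6,"dz":-2.6,"twist":0,"gripper":0},{"dx":0,"dy":1.6,"dz":-2.6,"twist":0,"gripper":0},{"dx":0,"dy":1.6,"dz":-2.6,"twist":0,"gripper":0}]'; python3 -m pendant '[{"dx":0,"dy":1.6,"dz":-2.6,"twist":0,"gripper":0},{"dx":0,"dy":1.6,"dz":-2.6,"twist":0,"gripper":0},{"dx":0,"dy":1.6,"dz":-2.6,"twist":0,"gripper":0},{"dx":0,"dy":1.6,"dz":-2.6,"twist":0,"gripper":0},{"dx":0,"dy":1.6,"dz":-2.6,"twist":0,"gripper":0}]';  python3 -m pendant '[{"dx":0,"dy":1.6,"dz":-2.6,"twist":0,"gripper":0},{"dx":0,"dy":1.2,"dz":-2,"twist":0,"gripper":0},{"dx":0,"dy":0.7,"dz":-1.1,"twist":0,"gripper":0},{"dx":0,"dy":0,"dz":0,"twist":0,"gripper":0},{"dx":0,"dy":0,"dz":0,"twist":0,"gripper":0}]'; python3 go.py .4754 -.291 .365 0.9
cat > look.py <<'E'
import sys
from h import *
n=sys.argv[1]
s=snap('scene',n); t=snap('top',n+'t')
a=cv2.resize(s['image'][100:380,40:320,::-1],(400,400)); b=cv2.resize(t['image'][150:290,390:570,::-1],(400,311))
W=np.zeros((400,800,3),np.uint8);W[:,:400]=a;W[:311,400:]=b
cv2.imwrite(f'pics/{n}c.png',W)
P=pts(s); o=r.observe()['position']
q=P[(abs(P[...,0]-o[0])<.03)&(abs(P[...,1]-o[1])<.08)&(P[...,2]>max(o[2]-.18,.1))&(P[...,2]<o[2]-.065)]
k=np.linalg.lstsq(np.c_[q[:,1]-o[1],q[:,2]-o[2],np.ones(len(q))],q[:,0],rcond=None)[0]
print(len(q),'yawslope',k[0],'tilt',k[1],'face x at bar',k[2],'at bottom(-214)',k[2]-.214*k[1])
E
python3 look.py s7
```

```text
time: 8.4
position: [0.5902, -0.0978, 0.3631]
tool_rot: [1.598, 1.57, -3.098]
force: [-0.3, 0.2, -2.8]
gripper_width: 0.0096
time: 8.9
position: [0.5118, -0.2287, 0.3632]
tool_rot: [1.239, 1.57, 2.826]
force: [-0.7, -0.3, -3.4]
gripper_width: 0.0096
time: 9.4
position: [0.4791, -0.2847, 0.3632]
tool_rot: [-0.396, 1.57, 1.189]
force: [-0.0, 0.9, -2.6]
gripper_width: 0.0098
t 9.4 pos [ 0.4791 -0.2847  0.3632] F [-0.   0.9 -2.6] w 0.0098 yaw_y -179.19 tilt 0.02 q [-0.25  0.21  0.04 -0.   -1.4   0.26] 
 need dx dy dz cm [-0.18  0.38 -0.62]
 twist needed -0.09
8970 yawslope -0.012512455137757133 tilt -0.034756578051112264 face x at bar 0.48374067198707255 at bottom(-214) 0.49117857969001055
```

View pics/s7c.png

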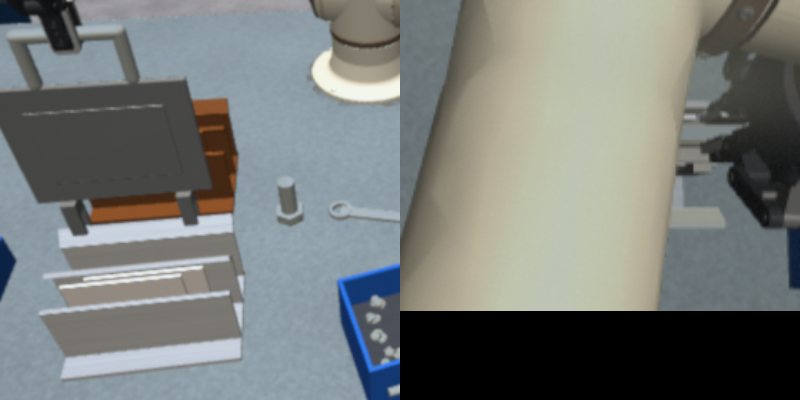

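The lid hangs over the front slot and leans 2°, bottom about 7 mm toward +x. I'll shift so that the lower end is centred, then lower.

```bash
python3 -m pendant '[{"dx":0,"dy":0.6,"dz":-0.6,"twist":0,"gripper":0},{"dx":0,"dy":0.5,"dz":0,"twist":0,"gripper":0},{"dx":1,"dy":0,"dz":0,"twist":0,"gripper":0},{"dx":1,"dy":0,"dz":0,"twist":0,"gripper":0},{"dx":1,"dy":0,"dz":0,"twist":0,"gripper":0}]';  python3 -m pendant '[{"dx":1,"dy":0,"dz":0,"twist":0,"gripper":0},{"dx":0,"dy":0,"dz":0,"twist":0,"gripper":0},{"dx":0,"dy":0,"dz":0,"twist":0,"gripper":0}]'; python3 go.py .468 -.291 .22 0.9; python3 look.py s8
```

```text
time: 10.0
position: [0.4681, -0.2907, 0.3319]
tool_rot: [0.936, 1.57, 2.521]
force: [-0.5, -0.3, -2.5]
gripper_width: 0.01
time: 10.3
position: [0.4684, -0.2911, 0.323]
tool_rot: [1.815, 1.57, -2.883]
force: [-0.0, 0.1, -2.4]
gripper_width: 0.0096
t 10.3 pos [ 0.4684 -0.2911  0.323 ] F [-0.   0.1 -2.4] w 0.0096 yaw_y -179.19 tilt 0.04 q [-0.26  0.22 -0.05  0.   -1.31  0.28] 
 need dx dy dz cm [1.03e+01 4.00e-02 1.00e-02]
 twist needed -0.09
7775 yawslope -0.012416541361527342 tilt -0.03829563336502695 face x at bar 0.47300187495762236 at bottom(-214) 0.48119714049773815
```

View pics/s8c.png

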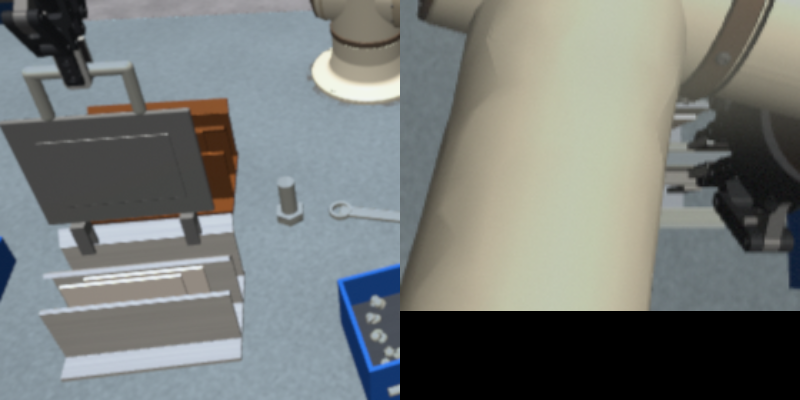

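```bash
python3 -m pendant '[{"dx":1.5,"dy":0.2,"dz":0,"twist":0,"gripper":0},{"dx":1.5,"dy":0,"dz":0,"twist":0,"gripper":0},{"dx":1.5,"dy":0,"dz":0,"twist":0,"gripper":0},{"dx":0.5,"dy":0,"dz":0,"twist":0,"gripper":0},{"dx":0,"dy":0,"dz":0,"twist":0,"gripper":0}]'; python3 go.py .466 -.291 .22 0.9;  python3 look.py s9
```

```text
time: 10.9
position: [0.4663, -0.291, 0.2731]
tool_rot: [1.501, 1.57, 3.085]
force: [-0.7, -0.2, -2.4]
gripper_width: 0.0095
t 10.9 pos [ 0.4663 -0.291   0.2731] F [-0.7 -0.2 -2.4] w 0.0095 yaw_y -179.2 tilt 0.05 q [-0.26  0.24 -0.14  0.   -1.19  0.28] 
 need dx dy dz cm [5.31 0.03 0.  ]
 twist needed -0.1
6348 yawslope -0.012033691627368384 tilt -0.04083749106828671 face x at bar 0.47073936607486766 at bottom(-214) 0.479478589163481
```

View pics/s9c.png

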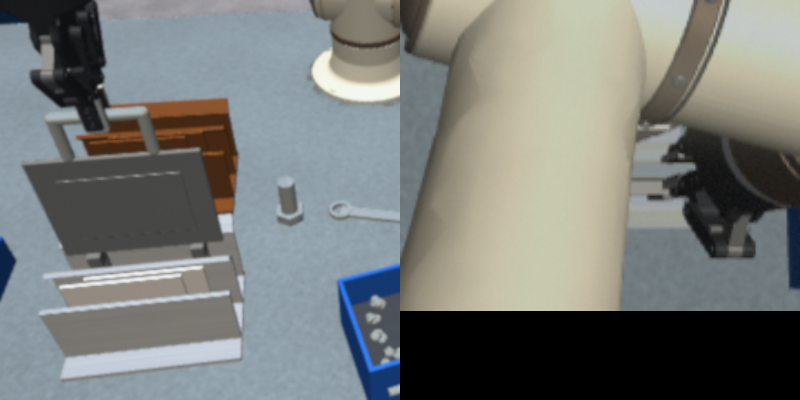

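The knuckles have entered the front slot, with no added force. I'll keep lowering in small steps.

```bash
python3 -m pendant '[{"dx":1.2,"dy":0,"dz":0,"twist":0,"gripper":0},{"dx":1.2,"dy":0,"dz":0,"twist":0,"gripper":0},{"dx":1.2,"dy":0,"dz":0,"twist":0,"gripper":0},{"dx":0.6,"dy":0,"dz":0,"twist":0,"gripper":0},{"dx":0,"dy":0,"dz":0,"twist":0,"gripper":0}]'; python3 go.py .466 -.291 .22 0.9;  python3 -m pendant '[{"dx":0.4,"dy":0,"dz":0,"twist":0,"gripper":0},{"dx":0,"dy":0,"dz":0,"twist":0,"gripper":0}]'; python3 go.py .466 -.291 .22 0.9
```

```text
time: 11.5
position: [0.4657, -0.2908, 0.2297]
tool_rot: [1.246, 1.568, 2.831]
force: [0.0, -0.7, -2.4]
gripper_width: 0.0093
t 11.5 pos [ 0.4657 -0.2908  0.2297] F [ 0.  -0.7 -2.4] w 0.0093 yaw_y -179.2 tilt 0.19 q [-0.26  0.27 -0.21 -0.   -1.09  0.28] 
 need dx dy dz cm [ 0.97 -0.04 -0.02]
 twist needed -0.1
time: 11.7
position: [0.4668, -0.2912, 0.2278]
tool_rot: [-2.12, 1.569, -0.535]
force: [0.3, -0.8, -2.8]
gripper_width: 0.0095
t 11.7 pos [ 0.4668 -0.2912  0.2278] F [ 0.3 -0.8 -2.8] w 0.0095 yaw_y -179.19 tilt 0.08 q [-0.26  0.28 -0.21  0.   -1.08  0.28] 
 need dx dy dz cm [0.78 0.08 0.02]
 twist needed -0.09
```

```bash
python3 -m pendant '[{"dx":0.3,"dy":0,"dz":0,"twist":0,"gripper":0},{"dx":0,"dy":0,"dz":0,"twist":0,"gripper":0}]'; python3 -m pendant '[{"dx":0.2,"dy":0,"dz":0,"twist":0,"gripper":0},{"dx":0,"dy":0,"dz":0,"twist":0,"gripper":0}]';python3 -m pendant '[{"dx":0.1,"dy":0,"dz":0,"twist":0,"gripper":0},{"dx":0,"dy":0,"dz":0,"twist":0,"gripper":0}]'; python3 go.py .4754 -.291 .22 0.9; python3 look.py s10
```

```text
time: 11.9
position: [0.4682, -0.2916, 0.2276]
tool_rot: [-2.047, 1.564, -0.461]
force: [-0.2, 1.8, 7.0]
gripper_width: 0.0098
time: 12.1
position: [0.4691, -0.2918, 0.2276]
tool_rot: [-2.054, 1.561, -0.467]
force: [-0.9, 4.1, 13.7]
gripper_width: 0.0098
time: 12.3
position: [0.4696, -0.292, 0.2275]
tool_rot: [-2.049, 1.559, -0.462]
force: [-0.6, 5.5, 16.3]
gripper_width: 0.01
t 12.3 pos [ 0.4696 -0.292   0.2275] F [-0.6  5.5 16.3] w 0.01 yaw_y -179.07 tilt 0.67 q [-0.26  0.28 -0.21  0.   -1.07  0.28] 
 need dx dy dz cm [ 0.76 -0.58  0.09]
 twist needed 0.03
3386 yawslope -0.012707264592346949 tilt -0.04713041589874106 face x at bar 0.47268077202015146 at bottom(-214) 0.48276668102248205
```

View pics/s10c.png

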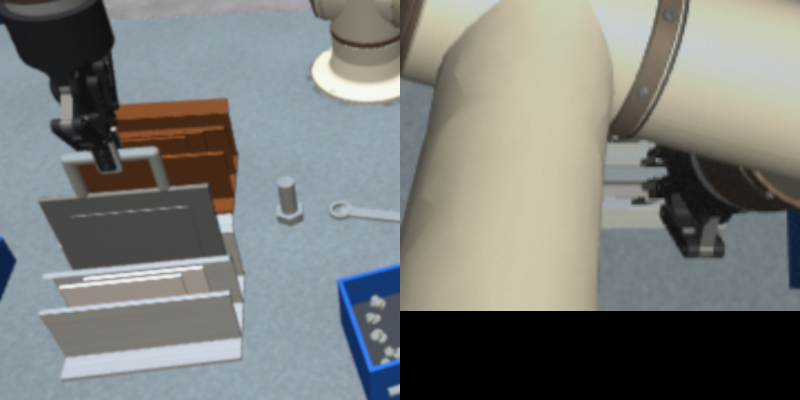

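```bash
cat > top.py <<'E'
import sys
from h import *
s=load(sys.argv[1]); P=pts(s)
for nm,ys in(('plate',[(-.37,-.34),(-.245,-.215)]),('handle',[(-.335,-.25)])):
  for a,b in ys:
    q=P[(P[...,0]>.44)&(P[...,0]<.51)&(P[...,1]>a)&(P[...,1]<b)&(P[...,2]>.1)]
    print(nm,a,b,np.percentile(q[:,2],[90,98,99.5]).round(4))
# plate edge by columns
q=P[(P[...,0]>.44)&(P[...,0]<.51)&(P[...,1]>-.38)&(P[...,1]<-.2)&(P[...,2]>.1)]
print('y extent',np.percentile(q[:,1],[.3,99.7]))
hm=q[(q[:,1]<-.315)|((q[:,1]>-.265))]
h=q[q[:,2]>.182]; print('handle y extents',np.percentile(h[:,1],[1,99]),'arms z',np.percentile(h[h[:,1]>-.262][:,2],[95,99]),np.percentile(h[h[:,1]<-.32][:,2],[95,99]))
E
python3 top.py s10
```

```text
plate -0.37 -0.34 [0.1695 0.1728 0.1736]
plate -0.245 -0.215 [0.4689 0.4743 0.4761]
handle -0.335 -0.25 [0.4679 0.4863 0.4921]
y extent [-0.37136719 -0.20735622]
handle y extents [-0.32813204 -0.24530521] arms z [0.47277114 0.47908861] [0.45006239 0.46258632]
```

The plate's top edge is at 0.1736 m against 0.174 expected when seated, so the lid is on the floor and the bar just sits about 7 mm low in the pads. I'll ease off the pressure and tip the lid upright.

```bash
python3 -m pendant '[{"dx":-0.4,"dy":0,"dz":0,"twist":0,"gripper":0},{"dx":0,"dy":-0.3,"dz":0,"twist":0,"gripper":0},{"dx":0,"dy":-0.3,"dz":0,"twist":0,"gripper":0},{"dx":0,"dy":-0.3,"dz":0,"twist":0,"gripper":0},{"dx":0,"dy":0,"dz":0,"twist":0,"gripper":0}]'; python3 go.py .4754 -.291 .22 0.9; python3 look.py s11; python3 top.py s11|head -1
```

```text
time: 12.9
position: [0.4765, -0.2913, 0.2275]
tool_rot: [-2.291, 1.568, -0.705]
force: [-1.6, 3.1, 9.3]
gripper_width: 0.0095
t 12.9 pos [ 0.4765 -0.2913  0.2275] F [-1.6  3.1  9.3] w 0.0095 yaw_y -179.14 tilt 0.17 q [-0.26  0.29 -0.2   0.   -1.08  0.27] 
 need dx dy dz cm [0.75 0.11 0.03]
 twist needed -0.04
3311 yawslope -0.010349525598576782 tilt -0.017594997787850786 face x at bar 0.47975994113798526 at bottom(-214) 0.48352527066458534
plate -0.37 -0.34 [0.1699 0.173  0.1738]
```

```bash
python3 -m pendant '[{"dx":-0.1,"dy":-0.2,"dz":0,"twist":0,"gripper":0},{"dx":0,"dy":-0.2,"dz":0,"twist":0,"gripper":0},{"dx":0,"dy":0,"dz":0,"twist":0,"gripper":0}]'; python3 go.py .4754 -.291 .22 0.9; python3 look.py s12; python3 top.py s12|head -1
```

```text
time: 13.3
position: [0.4796, -0.291, 0.2275]
tool_rot: [3.133, 1.57, -1.565]
force: [-2.1, 2.4, 7.8]
gripper_width: 0.0095
t 13.3 pos [ 0.4796 -0.291   0.2275] F [-2.1  2.4  7.8] w 0.0095 yaw_y -179.17 tilt 0.06 q [-0.26  0.29 -0.19  0.   -1.09  0.27] 
 need dx dy dz cm [0.75 0.42 0.01]
 twist needed -0.07
3286 yawslope -0.00633028096021211 tilt -0.010156302918958027 face x at bar 0.48245174835093924 at bottom(-214) 0.48462519717559627
plate -0.37 -0.34 [0.1701 0.1728 0.1734]
```

View pics/s12c.png

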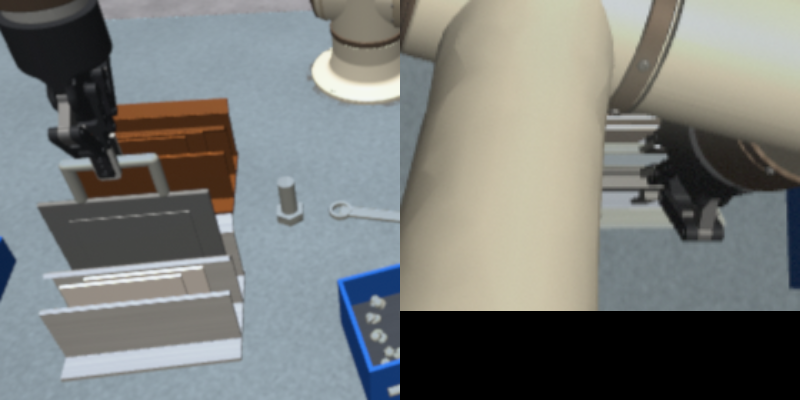

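```bash
python3 -m pendant '[{"dx":-0.1,"dy":-0.1,"dz":0,"twist":0,"gripper":0},{"dx":0,"dy":0,"dz":0,"twist":0,"gripper":0},{"dx":0,"dy":0,"dz":0,"twist":0,"gripper":0.15},{"dx":0,"dy":0,"dz":0,"twist":0,"gripper":0.3},{"dx":0,"dy":0,"dz":0,"twist":0,"gripper":0.4}]'; python3 -m pendant '[{"dx":0,"dy":0,"dz":0,"twist":0,"gripper":0.4},{"dx":0,"dy":0,"dz":0,"twist":0,"gripper":0.4}]'; python3 go.py .4754 -.291 .22 0.9; python3 look.py s13; python3 top.py s13|head -1
```

```text
time: 13.9
position: [0.4805, -0.2909, 0.2268]
tool_rot: [0.527, 1.571, 2.111]
force: [0.4, -0.3, -0.2]
gripper_width: 0.0338
time: 14.1
position: [0.4804, -0.2908, 0.2271]
tool_rot: [1.066, 1.571, 2.651]
force: [1.0, -1.0, -0.1]
gripper_width: 0.0341
t 14.1 pos [ 0.4804 -0.2908  0.2271] F [ 1.  -1.  -0.1] w 0.0341 yaw_y -179.2 tilt 0.0 q [-0.26  0.3  -0.19 -0.   -1.09  0.27] 
 need dx dy dz cm [ 0.71  0.5  -0.01]
 twist needed -0.1
3277 yawslope -0.006575264263734234 tilt -0.01971410642540372 face x at bar 0.4812298462963753 at bottom(-214) 0.48544866507141166
plate -0.37 -0.34 [0.1704 0.1732 0.1737]
```

View pics/s13c.png

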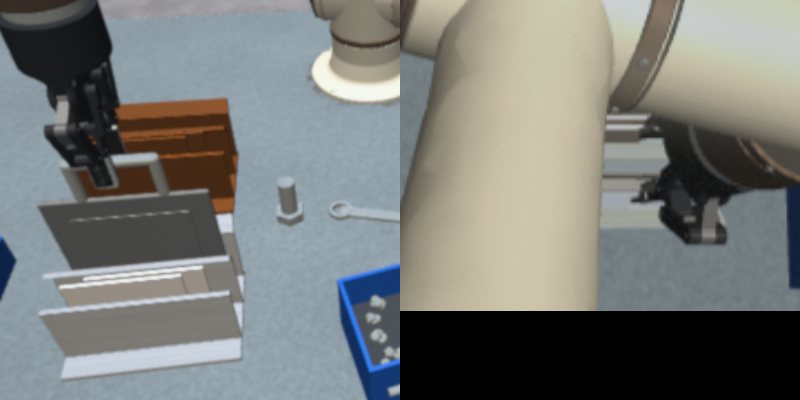

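The lid is released and stands upright, about 1° off. I'll retreat straight up.

```bash
python3 -m pendant '[{"dx":-1,"dy":0,"dz":0,"twist":0,"gripper":0.4},{"dx":-2,"dy":0,"dz":0,"twist":0,"gripper":0.4},{"dx":-3,"dy":0,"dz":0,"twist":0,"gripper":0.4},{"dx":-4,"dy":0,"dz":0,"twist":0,"gripper":0.4},{"dx":-3,"dy":0,"dz":0,"twist":0,"gripper":0.4}]'; python3 -m pendant '[{"dx":0,"dy":0,"dz":4,"twist":0,"gripper":0.4},{"dx":0,"dy":0,"dz":4,"twist":0,"gripper":0.4},{"dx":0,"dy":0,"dz":4,"twist":0,"gripper":0.4},{"dx":0,"dy":0,"dz":4,"twist":0,"gripper":0.4},{"dx":0,"dy":0,"dz":4,"twist":0,"gripper":0.4}]'; python3 go.py .4754 -.291 .22 0.9; python3 - <<'E'
from h import *
s=snap('scene','s14');t=snap('top','s14t')
cv2.imwrite('pics/s14c.png',cv2.resize(np.hstack([s['image'],t['image']])[:,:,::-1],(800,300)))
cv2.imwrite('pics/s14d.png',np.hstack([cv2.resize(s['image'][140:380,50:250,::-1],(400,480)),cv2.resize(t['image'][160:280,400:560,::-1],(400,480))]))
P=pts(s)
q=P[(abs(P[...,0]-.478)<.03)&(abs(P[...,1]+.291)<.08)&(P[...,2]>.115)&(P[...,2]<.168)]
k=np.linalg.lstsq(np.c_[q[:,1]+.291,q[:,2]-.22,np.ones(len(q))],q[:,0],rcond=None)[0]; print(len(q),k)
h=P[(abs(P[...,0]-.478)<.03)&(P[...,1]<-.2)&(P[...,1]>-.38)&(P[...,2]>.11)]; print('z max',np.percentile(h[:,2],99.5),'y',np.percentile(h[:,1],[.5,99.5]))
T=pts(t); h=T[(abs(T[...,0]-.478)<.03)&(abs(T[...,1]+.291)<.033)&(T[...,2]>.2)&(T[...,2]<.25)]; print('bar top',len(h),h.mean(0))
E
```

```text
time: 14.7
position: [0.4806, -0.2911, 0.3609]
tool_rot: [-2.12, 1.567, -0.535]
force: [1.2, -0.2, -0.1]
gripper_width: 0.0343
time: 15.2
position: [0.4773, -0.0895, 0.3584]
tool_rot: [-1.57, 1.569, 0.015]
force: [0.6, -0.2, 0.7]
gripper_width: 0.0345
t 15.2 pos [ 0.4773 -0.0895  0.3584] F [ 0.6 -0.2  0.7] w 0.0345 yaw_y -179.21 tilt 0.1 q [ 0.15  0.08 -0.13  0.   -1.36 -0.14] 
 need dx dy dz cm [ 13.84   0.49 -20.15]
 twist needed -0.11
2901 [-0.00761825 -0.02569066  0.4805544 ]
z max 0.22533020280418586 y [-0.37160526 -0.20607024]
bar top 284 [ 0.47947011 -0.29108181  0.22434079]
```

View pics/s14c.png

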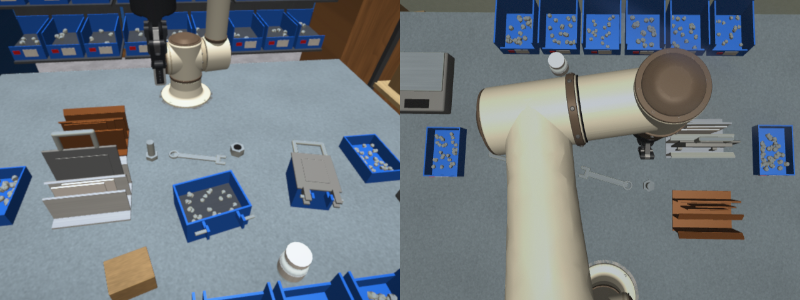

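View pics/s14d.png

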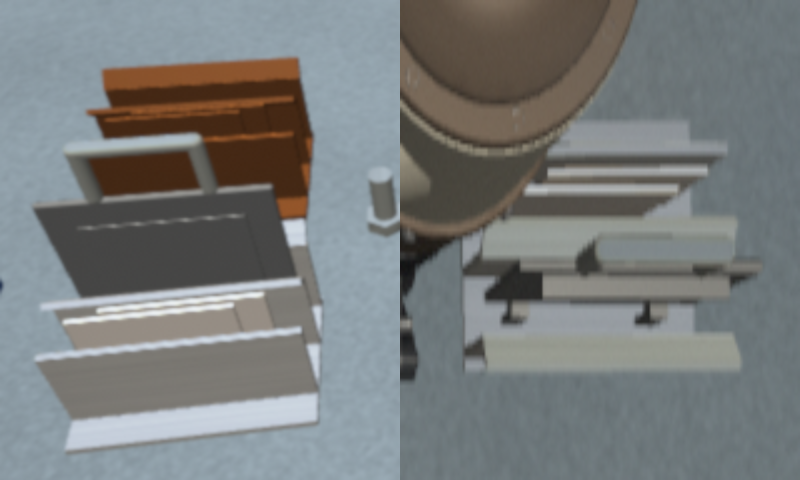

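The lid stands in the front slot with the handle up. The bar top is at 0.225 m against 0.226 expected, and the robot is clear. I'll hand in.

```bash
python3 -m pendant '[{"dx":0,"dy":0,"dz":0,"twist":0,"gripper":0.4},{"dx":0,"dy":0,"dz":0,"twist":0,"gripper":0.4}]'; python3 -c "
from workcell import r
print(r.close_job())"
```

```text
time: 15.5
position: [0.4776, -0.0914, 0.3578]
tool_rot: [-1.885, 1.57, -0.3]
force: [0.2, -0.4, 0.6]
gripper_width: 0.034
the job is handed in; nothing more can be done
None
```

The wide bin's lid now stands upright on the floor of the aluminium rack's front slot, hinge edge down and handle up. I handed the job in at about 15.5 s. I swung the lid up on its hinge to vertical and lifted it straight off the pins. In the slot I set it on the floor, tipped it to within about 1° of vertical while still gripping it, let go and backed clear.

**Last checks:**
- **Seating:** the bar's top measures 0.225 m (0.226 expected). The plate's top edge was 0.174 m, as expected, when last measured just after release.
- **Position and lean:** the lid leans about 1–1.5°, with its width along y inside the slot's length.
- **Surroundings:** the last pictures show the dividers, the brown rack and the narrow bin unmoved.
- **Forces:** the highest wrist reading I saw was about 17 N.

**What disagreed:**
- **Bar in the grip:** the bar sat about 7 mm lower in the pads than I had aimed for, so the floor was reached 7 mm early by tool height. It also pressed on the pins with about 12 N partway up the swing, which I eased.
- **Lean in the air:** the lid hung 2–3° off vertical while carried.
- **Views:** the top view and the scene view differed by about 4 mm on the rack's position.

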